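Fit the pleating cog on the ribbon crimper

ROBOT

A 6-joint arm with a two-finger parallel gripper is mounted at the origin on the work surface. World frame = base frame: x ahead of the robot, y to its left, z up, the work surface at z = 0. Lengths are in m, angles in rad, forces in N, time in s.
With the tool pointing down it reaches from about 0.35 to 0.975 m from the base axis. Payload 4.9 kg.
Tool frame: the origin (TCP) lies at the very end of the fingers, on their centre line; the grasp point (between the pads) lies 19 mm behind it; x points along the fingers, y is the direction in which the jaws open and shut, and the axes are right-handed (so a half turn about x gives the same grasp; the last joint's range is limited). The gripper opens to 85 mm and grips with 20 to 120 N. Pads are 22 mm wide; open, the fingers measure 114 mm over their backs; the gripper's body (76 mm by 85 mm) begins 54 mm behind the grasp point. The pads swing forward as they close: fully open they stand 13 mm farther back than shut.
Start: joints at [-1.42, 0.053, 1.613, -0, 1.476, -0.119], TCP at [0.167, -0.602, 0.231] pointing down, gripper open.
Joint ranges: [-3.01, 3.01], [-1.01, 2.22], [0.06, 2.58], [-1.02, 4.17], [0.09, 2.62], [-3.14, 3.14]. Speed limits (rad/s): [2.57, 2.57, 3.14, 3.14, 3.14, 3.14].

INTERFACE

Orientations are given as a rotation vector (axis times angle).
In Python, from station import ctrl gives the robot as it stands. The module is installed in compiled form; this text tells all that it offers.
- The arm moves only by the shell command python3 -m handwheel 'ROWS' [FORCE]. ROWS is JSON, one flat list of numbers, 7 for each row, row after row: the opening, from 0 (shut) to 1 (fully open), then the shift along the tool's x, y, z in m, then the turn, a rotation vector about the tool's x, y, z in degrees. A call has 1 to 12 rows; each row is the pose to reach, as a shift and turn from the pose commanded when the call began, along the tool's axes at that moment; what a row does not reach only later rows make up. A row lasts 1/12 s, in which the tool goes at most 41.7 mm and 7.16 degrees, less where a joint would pass 70% of its speed; a pose out of reach is approached as far as the arm can. A call with a gripper value outside its range is refused whole. The fingers move at their own pace and stop on an object; FORCE is the grip in N (left out, the last holds). Time passes only in rows, so rows that repeat a pose let the fingers close. It gives the time, the measured TCP pose, the force and the opening at its end, in the units of the state.
- ctrl.get_obs(): the state, without advancing time (a new reading comes with each control period).
- ctrl.get_image(name): name is "scene" or "side" or "wrist"; returns (picture, depth): 384x512x3 uint8, blue, green, red; 384x512 float32, m along the optical axis (not along the pixel's ray), 0 where there is no reading.
- ctrl.camera_params(name): a dict with "fov_y" (degrees; the focal length in pixels is half the picture's height over the tangent of half this angle, whatever the lens; pixels are square), "cx", "cy" (the principal point, pixels), "R" (3x3) and "t" (3): a world point X has camera coordinates R X + t; the wrist camera has in their place "hand_eye" (4x4, takes a point from camera to tool coordinates, whose origin is the TCP and whose axes are the tool frame's). Camera axes: x right, y down, z forward; pixel columns grow to the right and rows downward; lengths in m; the calibration is good to about 2 mm. A picture is of the moment at which its call begins: read the wrist's pose just before it. camera_params takes no time and is no camera call.
- ctrl.finish_job(): hands the job in, once; it reports no verdict.
The state is a dict: "t": time; "q": joint angles; "dq": joint speeds; "effort": joint torques, N m; "tool_pos": TCP position; "tool_rot": TCP orientation; "contact_force": force on the tool from outside, world axes, zero at the start; "wrist_torque": the same for the moment, N m; "opening": finger opening in m.
Only numpy, scipy, OpenCV 4.12 (cv2) and the standard library are available. Lean on these libraries where they do the work, as an engineer would, in place of code of your own. Each camera call takes 0.05 s, during which the arm holds its last target.

TASK

Set up the little ribbon crimper: swing its hold-down bar right up and leave it up, then slide the horseshoe retainer plate out from around the splined hub and lay it flat on the table, clear of the machine. Then slide the toothed cog with the six-sided collar onto the hub, turning it until its wide slot finds the wide master spline, and let it down fully home on the deck. Leave the smooth roller and the other things around where they are.

Things in the scene. Friction and masses are not known exactly. Their poses are not given: they have to be found in the camera images.
- hub_axis (a point): Point on the vertical axis of the crimper's steel hub, on the top face of the machine's green deck (8 mm above the table). Its frame is the machine's: -x is the front, the bar's hinge is at +x, z up. Deck 245 x 150 mm, from x = -107 to +137 mm; two guide strips 5 mm high run along x at y = +-42 mm.
- hub_top (a point): Top of the hub, 50 mm above the deck. The hub does not turn. Core 26 mm in diameter, its top 8 mm tapering to 16 mm. Four splines every 90 degrees, out to 17.5 mm from the axis, from the deck up to 26 mm (plain above). Three are 5 mm wide, the master 10 mm. The master's direction is not reported: within 35 degrees of the machine's +y axis, to be seen or felt.
- bar (a joint): Angle of the steel hold-down bar (rad): 0 level over the hub (it starts near there), 1.57 upright, stop at 2.0, leaning back. Stiff hinge: it stays where it is left; 2 to 3 N at the handle moves it. Bar 210 x 16 x 8 mm from the hinge (+x) to a cross handle at its -x end; near it a 24 mm toe points down in front of the plate's fin.
- bar_hinge (a point): Middle of the bar's hinge pin, 110 mm along the machine's +x from the hub axis and 60 mm above the deck; the hinge axis is the machine's y. The two hinge posts stand 66 mm above the deck.
- bar_grip_left (a point): Centre of the free stretch of the bar's cross handle on the machine's +y side, 34 mm from the bar's middle line, 210 mm from the hinge; moves with the bar. The handle is a round rod 12 mm in diameter, 110 mm long, along the machine's y.
- bar_grip_right (a point): The same on the machine's -y side.
- plate_fin (a point): Centre of the grip fin of the loose aluminium horseshoe plate (160 g) on the deck. Fin 12 (its x) x 26 x 40 mm high on a plate 8 mm thick, 70 mm wide; the point is 28 mm above its underside. Axes as the machine's at the start. Plate from 13 mm in front (-x) of the point to 92 mm behind; its 44 mm slot opens to +x, round the hub, so it comes out towards the machine's -x.
- cog_center (a point): Centre (half-way up) of the grey plastic cog, 45 mm high, 140 g, standing collar up on the table: a disc 12 mm thick, 68 mm over its 16 teeth, below a hexagonal collar 33 mm high, 46 mm across flats (flats face its x axis and every 60 degrees from it). At home the disc's underside lies on the deck.
- cog_slot (a point): Master slot of the cog, in the disc's underside, 17 mm from the axis along the cog's +x. It is 12.8 mm wide; the three other slots, every 90 degrees, are 7.6 mm wide; the bore between them is 28.8 mm. So the cog fits the hub one way round only, with about 5 degrees of play either way. In the collar the bore is plain and 39 mm wide.
- roller_center (a point): Centre of the look-alike, not wanted: grey plastic, same height and overall size, but smooth rim (66 mm), round collar (42 mm) and small round bore. It and the cog may be in each other's place.
- jar_c (a point): Centre of a glass jar, 76 mm in diameter, 110 mm high; bystander.
- tin_c (a point): Centre of a tin, 68 mm in diameter, 75 mm high; bystander.
- bobbin_c (a point): Centre of a wooden bobbin, 40 mm in diameter, 46 mm high; bystander.
- napkin_ring_c (a point): Centre of a wooden napkin ring, 48 mm in diameter, 28 mm high; bystander.
Not all that is in view belongs to the job. What is shaped like the part that bears cog_center but green is not meant.

How it is judged:
On the way, in this order (a step that is already met when the one before it is completed fails the run):
1. the hold-down bar is swung up (more than 80 degrees) (value of joint bar above 1.4 rad), for 0.2 s.
2. the retainer plate lies flat on the table, its fin more than 100 mm from the hub's axis (horizontal distance between plate_fin and hub_axis above 0.1 m and height (world z) of plate_fin below 0.034 m and angle between plate_fin's own z axis and vertical below 0.1 rad), for 0.2 s.
At the end, for the whole second after the job is handed in: Bar up (over 1.4 rad); retainer plate flat on the table (within 0.1 rad), its fin over 100 mm from the hub axis; cog fully home on the hub (underside within 3 mm of the deck, within 3 mm of the axis, tilt under 0.06 rad); cog and plate at rest (all of step 2 and value of joint bar above 1.4 rad and z of cog_center in the frame of hub_axis below 0.0255 m and horizontal distance between cog_center and hub_axis below 0.003 m and angle between cog_center's own z axis and vertical below 0.06 rad and linear speed of each of cog, plate below 0.02 m/s); the robot touches nothing.
It fails at once if the roller is moved by more than 40 mm or tipped (distance of roller_center from where it was at the start of the episode above 0.04 m or angle between roller_center's own z axis and vertical above 0.5 rad).
It fails at once if the jar is moved by more than 40 mm or tipped (distance of jar_c from where it was at the start of the episode above 0.04 m or angle between jar_c's own z axis and vertical above 0.5 rad).
It fails at once if the tin is moved by more than 40 mm or tipped (distance of tin_c from where it was at the start of the episode above 0.04 m or angle between tin_c's own z axis and vertical above 0.5 rad).
It fails at once if the bobbin is moved by more than 40 mm or tipped (distance of bobbin_c from where it was at the start of the episode above 0.04 m or angle between bobbin_c's own z axis and vertical above 0.5 rad).
It fails at once if the napkin ring is moved by more than 40 mm or tipped (distance of napkin_ring_c from where it was at the start of the episode above 0.04 m or angle between napkin_ring_c's own z axis and vertical above 0.5 rad).
It also fails if it takes over 72 s, if anything falls off the work surface, if the arm or the gripper's body presses on something with over 40 N, if the wrist force passes 120 N, or if a joint passes its speed limit or range.

## Working session

There is one attempt and no reset: what is moved stays moved. The work goes in short steps, Python scripts to look and compute and a shell command to move; the robot and the scene stay as the last step left them, time stands still between calls to the robot, and variables do not carry over. Pictures are saved under pics/ and viewed, and the job is handed in when it is done.

```bash
mkdir -p pics; ls; cat > h.py <<'E'
import numpy as np, cv2, json
from station import ctrl
from scipy.spatial.transform import Rotation as Rn
def cam(name,obs=None):
    p=ctrl.camera_params(name); f=192/np.tan(np.radians(p["fov_y"])/2)
    if "R" in p: R=np.array(p["R"]);t=np.array(p["t"])
    else:
        o=obs; H=np.array(p["hand_eye"]); T=np.eye(4); T[:3,:3]=Rn.from_rotvec(o["tool_rot"]).as_matrix(); T[:3,3]=o["tool_pos"]
        M=np.linalg.inv(T@H); R=M[:3,:3];t=M[:3,3]
    return dict(f=f,cx=p["cx"],cy=p["cy"],R=R,t=t)
def shot(name,tag):
    o=ctrl.get_obs(); im,d=ctrl.get_image(name); c=cam(name,o)
    cv2.imwrite(f"pics/{tag}.png",im); np.savez(f"pics/{tag}.npz",im=im,d=d,**c)
    return im,d,c
def load(tag):
    z=np.load(f"pics/{tag}.npz"); return z["im"],z["d"],{k:z[k] for k in("f","cx","cy","R","t")}
def unp(c,u,v,d):
    return c["R"].T@(np.array([(u-c["cx"])/c["f"]*d,(v-c["cy"])/c["f"]*d,d])-c["t"])
def plane(c,u,v,z):
    C=-c["R"].T@c["t"]; r=c["R"].T@np.array([(u-c["cx"])/c["f"],(v-c["cy"])/c["f"],1]); return C+r*(z-C[2])/r[2]
def proj(c,X):
    x=c["R"]@np.asarray(X)+c["t"]; return c["f"]*x[:2]/x[2]+np.array([c["cx"],c["cy"]])
def cloud(d,c):
    v,u=np.mgrid[0:384,0:512]; P=np.stack([(u-c["cx"])/c["f"]*d,(v-c["cy"])/c["f"]*d,d],-1)
    W=(P-c["t"])@c["R"]; W[d<=0]=np.nan; return W
E
python3 - <<'E'
from h import *
for n in("scene","side","wrist"):
    im,d,c=shot(n,n+"0"); print(n,c["f"],c["cx"],c["cy"],-c["R"].T@c["t"],c["R"][2], (d>0).mean())
print(ctrl.get_obs())
E
```

```text
pics
scene 496.17199174438196 247.35128653017009 201.41693533799943 [1.13490451 0.27860751 0.91814957] [-0.53486751 -0.22513393 -0.81439024] 0.9959665934244791
side 360.2391843654094 259.4129059342452 196.24972494636833 [0.32670372 0.60754441 0.63922259] [ 0.26465625 -0.6972305  -0.6662032 ] 0.9957987467447916
wrist 265.6101085042413 261.7712139157467 184.6137795922836 [ 0.23328835 -0.58290073  0.37238823] [-0.26589774 -0.07238114 -0.96128007] 0.995819091796875
{'t': 0.15, 'q': array([-1.42000472e+00,  5.32607609e-02,  1.61395618e+00,  2.67513740e-05,
        1.47601227e+00, -1.18977775e-01]), 'dq': array([-0.00095026, -0.00223133, -0.00291178, -0.00162558, -0.00026817,
       -0.00152014]), 'effort': array([-1.64083995e-04, -3.94243348e+01, -3.70720661e+01, -2.21495925e-04,
        4.65661433e-03, -1.98425255e-05]), 'tool_pos': array([ 0.16651672, -0.60191211,  0.23032439]), 'tool_rot': array([ 2.0779246 ,  0.28370582, -2.07792335]), 'contact_force': array([-0.26746746, -0.62372685,  0.33331041]), 'wrist_torque': array([-0.01402952,  0.00567349, -0.04486082]), 'opening': 0.08541140295997982}
```

View pics/scene0.png

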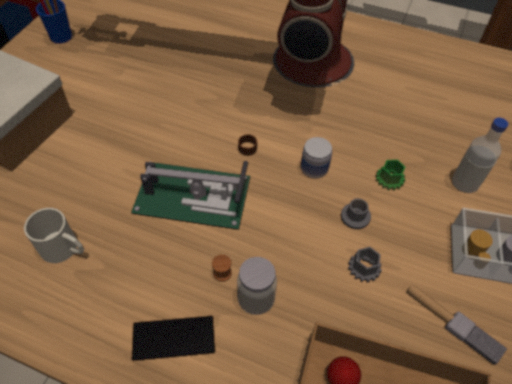

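View pics/side0.png

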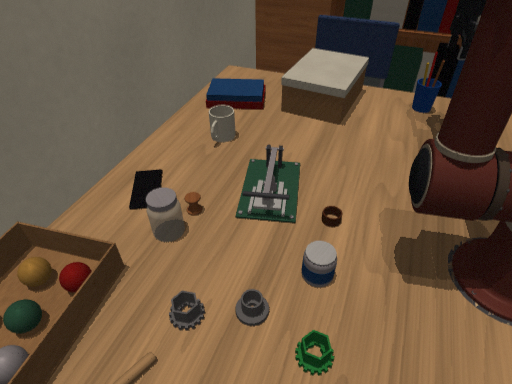

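View pics/wrist0.png

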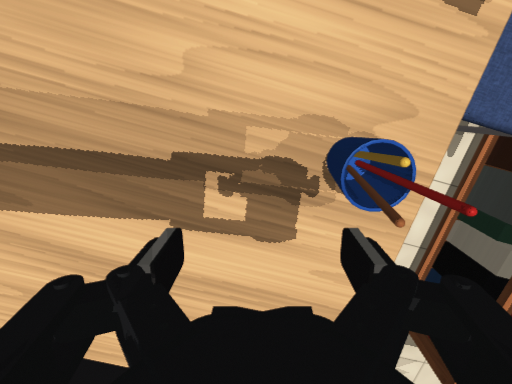

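The scene view shows the green machine centred near (192,195) with its handle at (245,180). The toothed cog is at (366,264) and the smooth roller at (356,213). The green decoy is at (391,175), tin at (316,157), ring at (247,145), jar at (256,285) and bobbin at (222,266). The side view agrees.

```bash
python3 - <<'E'
from h import *
for n in("scene0","side0"):
    im,d,c=load(n); W=cloud(d,c)
    hsv=cv2.cvtColor(im,cv2.COLOR_BGR2HSV)
    g=((hsv[...,0]>65)&(hsv[...,0]<95)&(hsv[...,1]>90)).astype(np.uint8)
    k,l,st,ce=cv2.connectedComponentsWithStats(g)
    for i in range(1,k):
        if st[i,4]<150: continue
        m=l==i; P=W[m]; print(n,ce[i],st[i,4],"z med",np.nanmedian(P[:,2]),np.nanmin(P,0),np.nanmax(P,0))
    # deck
    m=g.astype(bool)&(np.abs(W[...,2]-.008)<.006)
    xr={"scene0":(125,255,155,235),"side0":(230,305,150,225)}[n]
    mm=np.zeros_like(m); mm[xr[2]:xr[3],xr[0]:xr[1]]=1; m&=mm
    v,u=np.nonzero(m)
    pts=np.array([plane(c,a,b,.008)[:2] for a,b in zip(u,v)],np.float32)
    print(n,"deck rect",cv2.minAreaRect(pts*1000), "zmed",np.nanmedian(W[m][:,2]))
    for nm,(a,b) in {"scene0":dict(cog=(366,264),roller=(356,213),decoy=(391,175),tin=(316,157),ring=(247,145),jar=(256,285),bob=(222,266)),
                  "side0":dict(cog=(186,309),roller=(252,306),decoy=(315,352),tin=(319,262),ring=(331,216),jar=(165,214),bob=(193,203))}[n].items():
        Q=W[b-30:b+30,a-30:a+30].reshape(-1,3); Q=Q[Q[:,2]>.012]
        Q2=Q[Q[:,2]>np.nanpercentile(Q[:,2],98)-.008]
        print(nm,"top",np.nanpercentile(Q[:,2],98).round(3),"mid",((np.nanmin(Q2,0)+np.nanmax(Q2,0))/2).round(3),"ext",(np.nanmax(Q2,0)-np.nanmin(Q2,0)).round(3))
    np.save(f"pics/{n}_W.npy",W)
E
python3 - <<'E'
import cv2
a=cv2.imread('pics/scene0.png')[150:240,125:265]; cv2.imwrite('pics/s0m.png',cv2.resize(a,None,fx=5,fy=5,interpolation=cv2.INTER_CUBIC))
a=cv2.imread('pics/side0.png')[140:230,225:315]; cv2.imwrite('pics/d0m.png',cv2.resize(a,None,fx=6,fy=6,interpolation=cv2.INTER_CUBIC))
E
```

```text
scene0 [178.20162835 203.73084291] 2088 z med 0.007775911986607927 [ 0.53449989 -0.21112993  0.0025453 ] [0.66318673 0.02963396 0.02761902]
scene0 deck rect ((567.8951416015625, -97.17605590820312), (143.04864501953125, 235.86859130859375), 13.009760856628418) zmed 0.007745058357242112
cog top 0.047 mid [0.592 0.313 0.044] ext [0.052 0.049 0.01 ]
roller top 0.046 mid [0.478 0.262 0.044] ext [0.043 0.041 0.01 ]
decoy top 0.047 mid [0.391 0.295 0.044] ext [0.152 0.068 0.01 ]
tin top 0.077 mid [0.379 0.132 0.074] ext [0.063 0.062 0.01 ]
ring top 0.085 mid [0.506 0.005 0.082] ext [0.04  0.018 0.01 ]
jar top 0.112 mid [0.743 0.133 0.109] ext [0.066 0.066 0.009]
bob top 0.112 mid [0.747 0.117 0.109] ext [0.057 0.035 0.009]
side0 [357.72727273   8.38516746] 418 z med 0.11512687673255534 [ 0.50951548 -1.51833693  0.06912692] [ 0.64292467 -1.48586615  0.15937621]
side0 [403.14858706  67.94074749] 1097 z med -0.15948941131970634 [ 0.19845084 -1.6750879  -0.28463017] [ 0.3575728  -1.33970203 -0.00580496]
side0 [254.46252677 173.72376874] 467 z med 0.007391452140532715 [ 0.59146767 -0.21194457  
[... 340 characters left out ...]
33 340.02666667] 150 z med 0.027491692468725588 [0.32394427 0.28170193 0.00413271] [0.37176777 0.31862252 0.0466118 ]
side0 deck rect ((563.72412109375, -97.40507507324219), (145.9858856201172, 243.55213928222656), 13.115503311157227) zmed 0.007356948117702856
cog top 0.046 mid [0.59  0.312 0.043] ext [0.051 0.05  0.01 ]
roller top 0.046 mid [0.475 0.26  0.043] ext [0.041 0.041 0.009]
decoy top 0.046 mid [0.339 0.304 0.043] ext [0.052 0.048 0.009]
tin top 0.076 mid [0.377 0.131 0.073] ext [0.061 0.061 0.009]
ring top 0.076 mid [0.383 0.111 0.075] ext [0.044 0.022 0.004]
jar top 0.111 mid [0.74  0.132 0.108] ext [0.066 0.067 0.01 ]
bob top 0.111 mid [0.729 0.127 0.107] ext [0.044 0.058 0.009]
```

View pics/s0m.png

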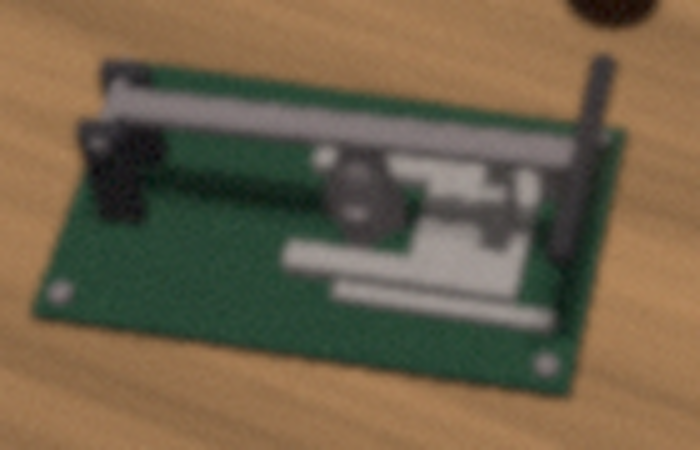

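View pics/d0m.png

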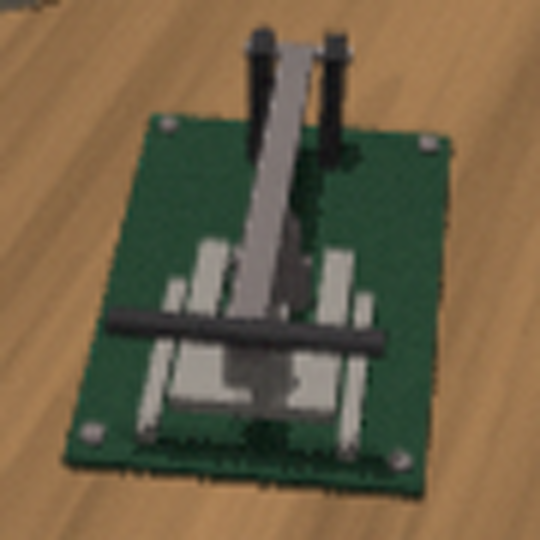

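The side view sees the full deck: rect 244 x 146 mm, z 7.4 mm, which matches. Next I'll compute the machine frame and the first move.

```bash
cat >> h.py <<'E'
def go(pos,jaw=None,rot=None,note=""):
    """print shift (tool axes, mm) and rotvec deg from current measured pose to tool-down pose with jaw axis along +-jaw (world xy)"""
    o=ctrl.get_obs(); R0=Rn.from_rotvec(o["tool_rot"]).as_matrix()
    x=np.array([0,0,-1.]); best=None
    for s in(1,-1):
        if jaw is None: R1=R0; 
        else:
            y=s*np.array([jaw[0],jaw[1],0.]); y/=np.linalg.norm(y); R1=np.stack([x,y,np.cross(x,y)],1)
        rv=Rn.from_matrix(R0.T@R1).as_rotvec(degrees=True)
        print(note,"s",s,"shift mm",(R0.T@(np.array(pos)-o["tool_pos"])*1000).round(1),"rot",rv.round(2), "dist",np.linalg.norm(np.array(pos)-o["tool_pos"]).round(3))
        if jaw is None: break
E
python3 - <<'E'
from h import *
a=np.radians(-76.9); mx=np.array([np.cos(a),np.sin(a),0]); my=np.array([-mx[1],mx[0],0]); print(mx,my)
hub=np.array([.5637,-.0974,.008])-.015*mx; print("hub",hub)
for n in("scene0","side0"):
    im,d,c=load(n); W=np.load(f"pics/{n}_W.npy"); L=np.stack([(W-hub)@mx,(W-hub)@my,W[...,2]-.008],-1)
    def box(x0,x1,y0,y1,z0,z1):
        m=(L[...,0]>x0)&(L[...,0]<x1)&(L[...,1]>y0)&(L[...,1]<y1)&(L[...,2]>z0)&(L[...,2]<z1); return L[m]
    for nm,b in dict(handle=(-.13,-.085,-.06,.06,.055,.12),bar=(-.08,.1,-.03,.03,.055,.1),fin=(-.09,-.04,-.03,.03,.03,.05),posts=(.09,.13,-.04,.04,.03,.08)).items():
        P=box(*b); print(n,nm,len(P),np.percentile(P,[2,50,98],axis=0).round(4).tolist())
R0=Rn.from_rotvec(ctrl.get_obs()["tool_rot"]).as_matrix(); print(R0.round(3))
go((hub-.10*mx-.034*my+np.array([0,0,.19])),mx)
print(ctrl.camera_params("wrist")["hand_eye"])
E
```

```text
[ 0.22665131 -0.97397597  0.        ] [0.97397597 0.22665131 0.        ]
hub [ 0.56030023 -0.08279036  0.008     ]
scene0 handle 268 [[-0.1038, -0.0493, 0.066], [-0.0981, 0.0059, 0.0739], [-0.086, 0.0564, 0.0772]]
scene0 bar 592 [[-0.0769, -0.0059, 0.06], [0.0084, 0.0041, 0.0678], [0.0963, 0.0106, 0.0737]]
scene0 fin 74 [[-0.087, -0.0036, 0.0305], [-0.0621, 0.0097, 0.0452], [-0.0547, 0.0156, 0.0492]]
scene0 posts 275 [[0.092, -0.0184, 0.0325], [0.1076, 0.0126, 0.063], [0.1211, 0.0265, 0.068]]
side0 handle 242 [[-0.1031, -0.0519, 0.0665], [-0.1002, -0.0012, 0.073], [-0.0872, 0.051, 0.0763]]
side0 bar 258 [[-0.0754, -0.0083, 0.0631], [0.0007, -0.0008, 0.0684], [0.0968, 0.0073, 0.0726]]
side0 fin 18 [[-0.0871, -0.0125, 0.0455], [-0.0733, -0.0073, 0.0474], [-0.0553, 0.0103, 0.0493]]
side0 posts 154 [[0.0936, -0.0223, 0.0304], [0.1048, 0.0004, 0.0604], [0.1204, 0.0218, 0.0661]]
[[-0.     0.267 -0.964]
 [ 0.002 -0.964 -0.267]
 [-1.    -0.002 -0.   ]]
 s 1 shift mm [  33.2 -496.7 -488. ] rot [ 2.36 -0.01  0.09] dist 0.697
 s -1 shift mm [  33.2 -496.7 -488. ] rot [-1.7764e+02 -1.4000e-01 -2.0000e-02] dist 0.697
[[-6.32586351e-04 -2.75802317e-01  9.61214171e-01 -1.42211722e-01]
 [ 9.99999701e-01  2.52230853e-04  7.30484461e-04 -7.11513922e-04]
 [-4.43917177e-04  9.61214346e-01  2.75802075e-01 -6.94547687e-02]
 [ 0.00000000e+00  0.00000000e+00  0.00000000e+00  1.00000000e+00]]
```

```bash
python3 -m handwheel '[1,0,-0.25,-0.245,2.4,0,0, 1,0,-0.45,-0.44,2.4,0,0, 1,0,-0.45,-0.44,2.4,0,0, 1,0,-0.45,-0.44,2.4,0,0, 1,0,-0.45,-0.44,2.4,0,0, 1,0,-0.45,-0.44,2.4,0,0, 1,0,-0.45,-0.44,2.4,0,0, 1,0,-0.45,-0.44,2.4,0,0, 1,0,-0.45,-0.44,2.4,0,0, 1,0,-0.45,-0.44,2.4,0,0, 1,0,-0.45,-0.44,2.4,0,0, 1,0,-0.45,-0.44,2.4,0,0]' 30
python3 - <<'E'
from h import *
print(ctrl.get_obs()["tool_pos"]); shot("wrist","w1")
E
```

```text
t: 1.15
tool_pos: [0.4086, -0.1626, 0.2312]
tool_rot: [2.101, 0.24, -2.1]
contact_force: [1.5, 0.1, -0.1]
opening: 0.0856
[ 0.40857563 -0.16261798  0.23123653]
```

View pics/w1.png

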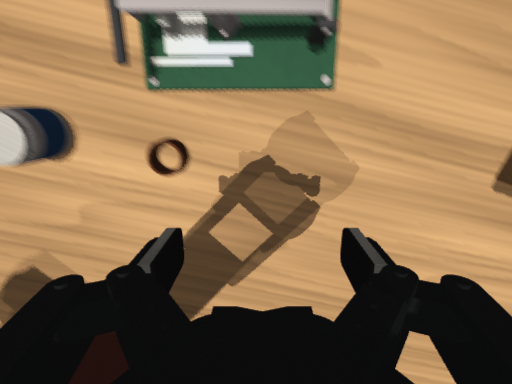

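The machine is at the top of the picture, with the handle at (120,30) and the ring at (168,156). I'll move on over the grip.

```bash
python3 - <<'E'
from h import *
a=np.radians(-76.9); mx=np.array([np.cos(a),np.sin(a),0]); my=np.array([-mx[1],mx[0],0]); hub=np.array([.5603,-.0828,.008])
go((hub-.10*mx-.034*my+np.array([0,0,.19])),mx)
E
```

```text
s 1 shift mm [  34.3 -136.8 -128.6] rot [ 0.43 -0.23  0.25] dist 0.191
 s -1 shift mm [  34.3 -136.8 -128.6] rot [-179.57   -0.39   -0.36] dist 0.191
```

```bash
python3 -m handwheel '[1,0,-0.09,-0.129,0.4,0,0, 1,0,-0.09,-0.129,0.4,0,0, 1,0,-0.09,-0.129,0.4,0,0, 1,0,-0.09,-0.129,0.4,0,0, 1,0,-0.09,-0.129,0.4,0,0, 1,0,-0.09,-0.129,0.4,0,0]'
python3 - <<'E'
from h import *
print(ctrl.get_obs()["tool_pos"]); shot("wrist","w2")
E
```

```text
t: 1.7
tool_pos: [0.5138, -0.0468, 0.2307]
tool_rot: [2.101, 0.237, -2.105]
contact_force: [-0.2, -0.6, -0.8]
opening: 0.0856
[ 0.5138336  -0.04677748  0.23066118]
```

View pics/w2.png

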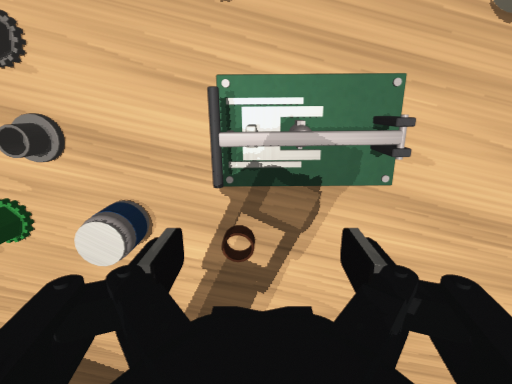

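The whole deck is in view, with corners near (217,75), (405,73), (393,185) and (213,187). The handle runs from (212,88) to (217,186). I'll refit from this view.

```bash
cat > deck.py <<'E'
from h import *
import sys
def deck(tag):
    im,d,c=load(tag); W=cloud(d,c)
    hsv=cv2.cvtColor(im,cv2.COLOR_BGR2HSV)
    m=(hsv[...,0]>65)&(hsv[...,0]<95)&(hsv[...,1]>90)&(np.abs(W[...,2]-.008)<.008)&(np.hypot(W[...,0]-.56,W[...,1]+.09)<.2)
    v,u=np.nonzero(m); pts=np.array([plane(c,a,b,.008)[:2] for a,b in zip(u,v)],np.float32)
    (cx,cy),wh,an=cv2.minAreaRect(pts*1000); z=np.nanmedian(W[m][:,2])
    print(tag,"deck",cx,cy,wh,an,z); return W,c
if __name__=="__main__":
    for t in sys.argv[1:]: 
        W,c=deck(t)
        a=np.radians(-76.9); mx=np.array([np.cos(a),np.sin(a),0]); my=np.array([-mx[1],mx[0],0]); hub=np.array([.5603,-.0828,.008])
        L=np.stack([(W-hub)@mx,(W-hub)@my,W[...,2]-.008],-1)
        for nm,b in dict(handle=(-.13,-.085,-.08,.08,.055,.12),bar=(-.08,.1,-.03,.03,.055,.1),posts=(.09,.13,-.04,.04,.03,.08)).items():
            m=np.all([(L[...,i]>b[2*i])&(L[...,i]<b[2*i+1]) for i in range(3)],0); P=L[m]
            if len(P): print(nm,len(P),np.percentile(P,[2,50,98],axis=0).round(4).tolist())
E
python3 deck.py w2
```

```text
w2 deck 564.2333374023438 -99.71134948730469 (146.98837280273438, 241.22242736816406) 13.236014366149902 0.007601835968715741
handle 1196 [[-0.103, -0.0515, 0.0695], [-0.0963, 0.0028, 0.074], [-0.0864, 0.0526, 0.0762]]
bar 2393 [[-0.0765, -0.0072, 0.063], [0.0083, 0.0008, 0.0682], [0.0962, 0.0083, 0.0726]]
posts 1025 [[0.0916, -0.0207, 0.0336], [0.1055, 0.0017, 0.0639], [0.1208, 0.0234, 0.0666]]
```

```bash
cat >> h.py <<'E'
a_=np.radians(-76.85); mx=np.array([np.cos(a_),np.sin(a_),0]); my=np.array([-mx[1],mx[0],0]); hub=np.array([.5605,-.0830,.008])
def M(x,y,z): return hub+x*mx+y*my+np.array([0,0,z])
def loc():
    o=ctrl.get_obs(); p=o["tool_pos"]-hub; print("t",o["t"],"local",(np.array([p@mx,p@my,p[2]])*1000).round(1),"F",np.round(o["contact_force"],1),"open",round(o["opening"],4))
E
python3 - <<'E'
from h import *
loc(); go(M(-.0995,-.034,.052),mx)
E
```

```text
t 1.75 local [-45.1 -37.9 222.8] F [ 0.3 -0.1  0.4] open 0.0852
 s 1 shift mm [170.8 -54.4  -3.7] rot [-0.42  0.08  0.01] dist 0.179
 s -1 shift mm [170.8 -54.4  -3.7] rot [ 1.7958e+02  2.0000e-02 -1.3000e-01] dist 0.179
```

```bash
python3 -m handwheel '[1,0.03,-0.0545,-0.004,-0.4,0,0, 1,0.03,-0.0545,-0.004,-0.4,0,0, 1,0.06,-0.0545,-0.004,-0.4,0,0, 1,0.1,-0.0545,-0.004,-0.4,0,0, 1,0.14,-0.0545,-0.004,-0.4,0,0, 1,0.171,-0.0545,-0.004,-0.4,0,0, 1,0.171,-0.0545,-0.004,-0.4,0,0, 0,0.171,-0.0545,-0.004,-0.4,0,0, 0,0.171,-0.0545,-0.004,-0.4,0,0, 0,0.171,-0.0545,-0.004,-0.4,0,0, 0,0.171,-0.0545,-0.004,-0.4,0,0, 0,0.171,-0.0545,-0.004,-0.4,0,0]' 25
python3 - <<'E'
from h import *
loc()
E
```

```text
t: 2.75
tool_pos: [0.5071, 0.0059, 0.0626]
tool_rot: [2.104, 0.239, -2.096]
contact_force: [-0.2, 0.9, 0.1]
opening: 0.0254
t 2.75 local [-98.7 -31.8  54.6] F [-0.2  0.9  0.1] open 0.0254
```

```bash
python3 -m handwheel '[0,0,0,0,0,0,0, 0,0,0,0,0,0,0, 0,0,0,0,0,0,0, 0,0,0,0,0,0,0]' 25
python3 - <<'E'
from h import *
loc(); shot("wrist","w3")
E
```

```text
t: 3.08
tool_pos: [0.507, 0.0043, 0.0616]
tool_rot: [2.102, 0.236, -2.095]
contact_force: [2.1, -7.0, 0.1]
opening: 0.0113
t 3.0833 local [-97.2 -32.2  53.6] F [ 2.1 -7.   0.1] open 0.0113
```

View pics/w3.png

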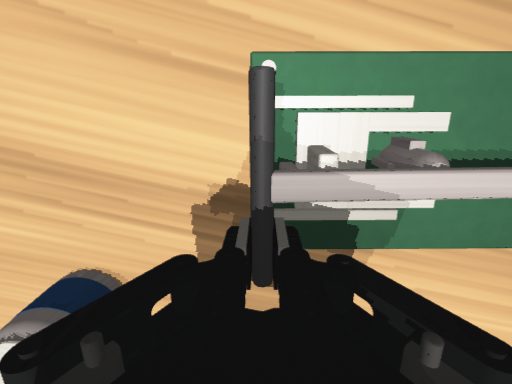

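The rod is gripped (opening 11.3 mm, rod between the pads at about (262,250)). Now I'll swing it along the arc.

```bash
python3 -m handwheel '[0,-0.015,0.003,0,0,0,0, 0,-0.031,0.0055,0,0,0,0, 0,-0.052,0.0105,0,0,0,0, 0,-0.071,0.018,0,0,0,0, 0,-0.09,0.027,0,0,0,0, 0,-0.108,0.038,0,0,0,0, 0,-0.125,0.051,0,0,0,0, 0,-0.140,0.065,0,0,0,0, 0,-0.154,0.081,0,0,0,0, 0,-0.166,0.098,0,0,0,0, 0,-0.166,0.098,0,0,0,0]'
python3 - <<'E'
from h import *
loc(); shot("side","d4")
E
```

```text
t: 4.05
tool_pos: [0.5293, -0.0896, 0.2329]
tool_rot: [2.107, 0.241, -2.096]
contact_force: [-7.0, 8.2, 15.7]
opening: 0.0113
t 4.05 local [ -0.7 -31.9 224.9] F [-7.   8.2 15.7] open 0.0113
```

View pics/d4.png

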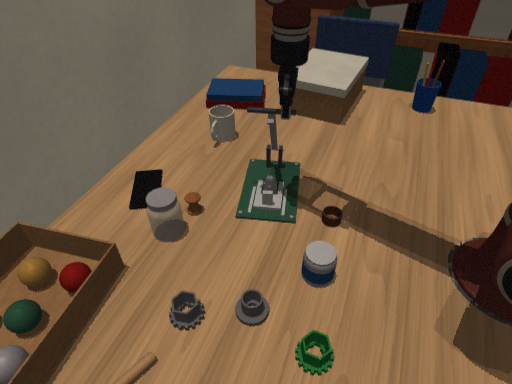

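```bash
python3 -m handwheel '[0,-0.014,0.0165,0,0,0,0, 0,-0.023,0.036,0,0,0,0, 0,-0.0295,0.056,0,0,0,0, 0,-0.034,0.077,0,0,0,0, 0,-0.037,0.098,0,0,0,0, 0,-0.037,0.1195,0,0,0,0, 0,-0.0355,0.141,0,0,0,0, 0,-0.0315,0.162,0,0,0,0, 0,-0.029,0.172,0,0,0,0, 0,-0.029,0.172,0,0,0,0]'
python3 - <<'E'
from h import *
loc(); shot("side","d5")
E
```

```text
t: 4.93
tool_pos: [0.5685, -0.2586, 0.2564]
tool_rot: [2.106, 0.237, -2.095]
contact_force: [5.2, -0.6, 1.5]
opening: 0.0107
t 4.9333 local [172.8 -32.2 248.4] F [ 5.2 -0.6  1.5] open 0.0107
```

View pics/d5.png

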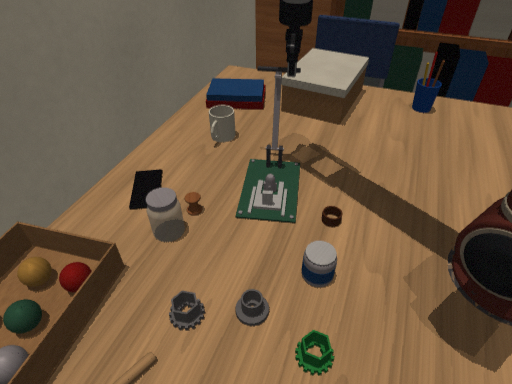

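The bar is up at about 1.85 rad, leaning back. I'll release it, rise, and look at the plate.

```bash
python3 -m handwheel '[0.5,0,0,0,0,0,0, 0.5,0,0,0,0,0,0, 0.5,0,0,0,0,0,0, 0.5,0,0,0,0,0,0, 0.5,-0.03,0,0,0,0,0, 0.5,-0.07,0,0,0,0,0, 0.5,-0.09,0,0,0,0,0, 0.5,-0.09,0,0,0,0,0]'
python3 - <<'E'
from h import *
loc(); go(M(-.072,0,.19),mx)
E
```

```text
t: 5.65
tool_pos: [0.5681, -0.2576, 0.3528]
tool_rot: [2.107, 0.233, -2.089]
contact_force: [-0.8, -0.4, 1.3]
opening: 0.0426
t 5.65 local [171.8 -32.3 344.8] F [-0.8 -0.4  1.3] open 0.0426
 s 1 shift mm [ 153.2 -245.   -30.8] rot [-0.08 -0.44 -0.44] dist 0.291
 s -1 shift mm [ 153.2 -245.   -30.8] rot [179.92  -0.7    0.69] dist 0.291
```

```bash
python3 -m handwheel '[0.5,0,-0.08,0,0,0,0, 0.5,0,-0.16,0,0,0,0, 0.5,0,-0.245,-0.01,0,0,0, 0.5,0,-0.245,-0.01,0,0,0, 0.5,0.05,-0.245,-0.01,0,-0.4,-0.4, 0.5,0.1,-0.245,-0.01,0,-0.4,-0.4, 0.5,0.13,-0.245,-0.01,0,-0.4,-0.4, 0.5,0.13,-0.245,-0.01,0,-0.4,-0.4, 0.5,0.13,-0.245,-0.01,0,-0.4,-0.4, 0.5,0.13,-0.245,-0.01,0,-0.4,-0.4]'
python3 - <<'E'
from h import *
loc(); shot("wrist","w6")
from deck import deck
deck("w6"); shot("side","d6"); deck("d6"); shot("scene","s6"); deck("s6")
E
```

```text
t: 6.48
tool_pos: [0.5192, -0.0153, 0.213]
tool_rot: [2.09, 0.25, -2.117]
contact_force: [-0.1, 0.2, 1.3]
opening: 0.0429
t 6.4833 local [-75.3 -24.8 205. ] F [-0.1  0.2  1.3] open 0.0429
w6 deck 565.2802124023438 -99.54837036132812 (146.26260375976562, 241.6370391845703) 13.306678771972656 0.0076168203654019585
d6 deck 563.6934814453125 -97.27366638183594 (145.9859161376953, 243.8220672607422) 13.115503311157227 0.007444429536665027
s6 deck 567.7614135742188 -97.4710693359375 (142.7346649169922, 235.8046112060547) 13.116118431091309 0.0076750764929957895
```

View pics/w6.png

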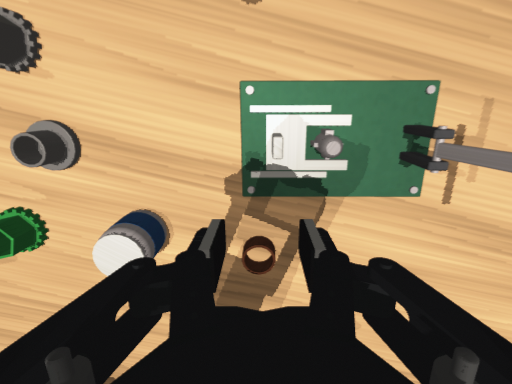

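View pics/s6.png

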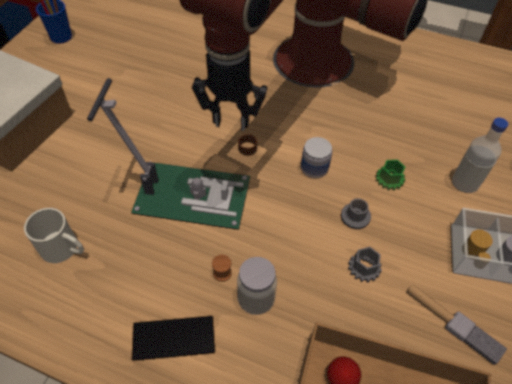

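The bar stays up. In the wrist view the fin is at (277,146), the hub at (328,147) and the ring at (258,254). I'll measure them.

```bash
python3 - <<'E'
from h import *
for n in("w6","d6","s6"):
    im,d,c=load(n); W=cloud(d,c); L=np.stack([(W-hub)@mx,(W-hub)@my,W[...,2]-.008],-1)
    for nm,b in dict(fintop=(-.1,-.04,-.03,.03,.044,.052),hubtop=(-.03,.03,-.03,.03,.044,.055),hubbody=(-.03,.03,-.03,.03,.03,.055),platetop=(-.1,.05,-.06,.06,.0065,.011),postpin=(.09,.13,-.05,.05,.06,.07)).items():
        m=np.all([(L[...,i]>b[2*i])&(L[...,i]<b[2*i+1]) for i in range(3)],0); P=L[m]
        if len(P): print(n,nm,len(P),(np.percentile(P,[3,50,97],axis=0)*1000).round(1).tolist())
    if n=="w6":
        a=im[95:200,235:370]; cv2.imwrite("pics/w6z.png",cv2.resize(a,None,fx=5.5,fy=5.5,interpolation=cv2.INTER_CUBIC))
# ring
im,d,c=load("w6"); W=cloud(d,c); Q=W[225:280,235:285].reshape(-1,3); Q=Q[(Q[:,2]>.02)&(Q[:,2]<.035)]; print("ring",np.nanmin(Q,0),np.nanmax(Q,0))
E
```

```text
w6 fintop 248 [[-65.6, -11.5, 45.2], [-60.0, 1.0, 47.3], [-54.2, 12.1, 48.7]]
w6 hubtop 315 [[-8.5, -9.3, 44.2], [0.5, 1.1, 48.8], [11.0, 9.9, 50.6]]
w6 hubbody 431 [[-10.5, -9.9, 33.6], [-0.9, 1.6, 47.3], [11.3, 11.8, 50.4]]
w6 platetop 2616 [[-70.8, -32.8, 6.7], [-33.5, 5.1, 7.6], [27.0, 34.4, 9.1]]
w6 postpin 682 [[100.8, -21.3, 60.7], [109.7, 2.2, 65.1], [120.6, 23.3, 68.6]]
d6 fintop 41 [[-65.9, -12.7, 44.7], [-60.7, -0.5, 46.6], [-53.3, 11.4, 49.4]]
d6 hubtop 39 [[-7.1, -9.1, 44.7], [-0.3, -0.8, 48.7], [9.6, 9.3, 50.6]]
d6 hubbody 89 [[-10.2, -12.0, 30.7], [-4.3, -1.5, 43.4], [7.7, 11.7, 50.4]]
d6 platetop 331 [[-72.4, -34.5, 6.6], [-36.8, -9.2, 7.7], [27.4, 33.5, 9.9]]
d6 postpin 56 [[101.0, -23.3, 60.3], [109.8, 3.0, 64.0], [118.3, 21.2, 66.7]]
s6 fintop 56 [[-66.5, -10.5, 44.8], [-60.6, 3.5, 47.4], [-55.1, 13.9, 50.1]]
s6 hubtop 64 [[-8.3, -6.1, 44.5], [0.4, 4.7, 48.8], [9.1, 12.2, 52.0]]
s6 hubbody 123 [[-10.6, -5.3, 30.7], [-0.5, 7.6, 44.6], [10.7, 14.3, 51.6]]
s6 platetop 528 [[-72.5, -34.5, 6.6], [-34.2, 13.4, 8.1], [25.6, 37.5, 10.6]]
s6 postpin 113 [[100.9, -19.5, 60.5], [109.4, 8.4, 64.7], [120.5, 24.4, 68.3]]
ring [ 0.36063243 -0.06204493  0.02004649] [ 0.4082282  -0.01528559  0.02937527]
```

View pics/w6z.png

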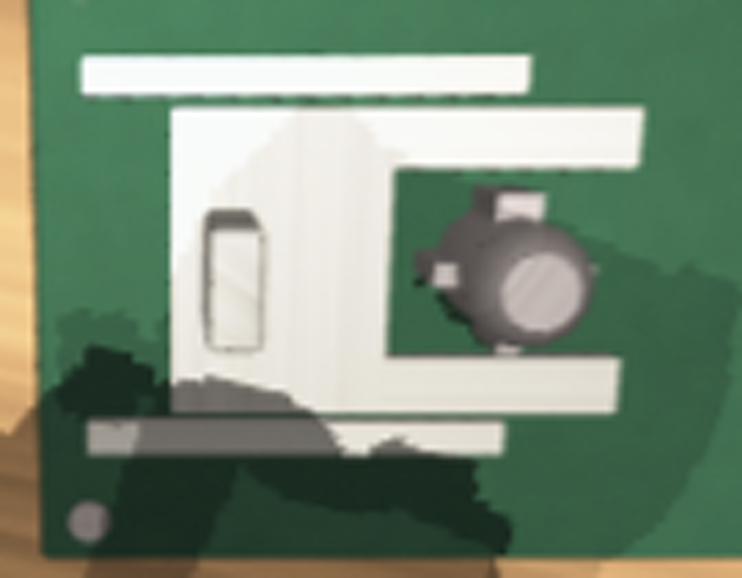

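```bash
python3 - <<'E'
from h import *
go(M(-.060,.0005,.014),mx)
E
```

```text
s 1 shift mm [196.4  13.9 -22.9] rot [-0.14  0.15  0.28] dist 0.198
 s -1 shift mm [196.4  13.9 -22.9] rot [179.86   0.43  -0.23] dist 0.198
```

```bash
python3 -m handwheel '[0.42,0.05,0.014,-0.023,0,0,0.2, 0.42,0.09,0.014,-0.023,0,0,0.2, 0.42,0.13,0.014,-0.023,0,0,0.2, 0.42,0.13,0.014,-0.023,0,0,0.2, 0.42,0.13,0.014,-0.023,0,0,0.2, 0.42,0.13,0.014,-0.023,0,0,0.2]'
python3 - <<'E'
from h import *
loc();go(M(-.060,.0005,.014),mx)
E
```

```text
t: 7.13
tool_pos: [0.5469, -0.0243, 0.0874]
tool_rot: [2.097, 0.242, -2.107]
contact_force: [0.7, -0.2, 0.1]
opening: 0.0356
t 7.1333 local [-60.2   0.1  79.4] F [ 0.7 -0.2  0.1] open 0.0356
 s 1 shift mm [65.4  0.4 -0.7] rot [-0.12  0.26  0.14] dist 0.065
 s -1 shift mm [65.4  0.4 -0.7] rot [179.87   0.21  -0.41] dist 0.065
```

```bash
python3 -m handwheel '[0.42,0.025,0,0,0,0.2,0, 0.42,0.05,0,0,0,0.2,0, 0.42,0.065,0,0,0,0.2,0, 0.42,0.065,0,0,0,0.2,0, 0,0.065,0,0,0,0.2,0, 0,0.065,0,0,0,0.2,0, 0,0.065,0,0,0,0.2,0, 0,0.065,0,0,0,0.2,0, 0,0.065,0,0,0,0.2,0, 0,0.065,0,0,0,0.2,0]' 60
python3 - <<'E'
from h import *
loc(); shot("wrist","w7")
E
```

```text
t: 7.97
tool_pos: [0.5479, -0.024, 0.0239]
tool_rot: [2.104, 0.242, -2.099]
contact_force: [0.0, 0.8, 6.0]
opening: 0.0112
t 7.9667 local [-60.3   1.1  15.9] F [0.  0.8 6. ] open 0.0112
```

View pics/w7.png

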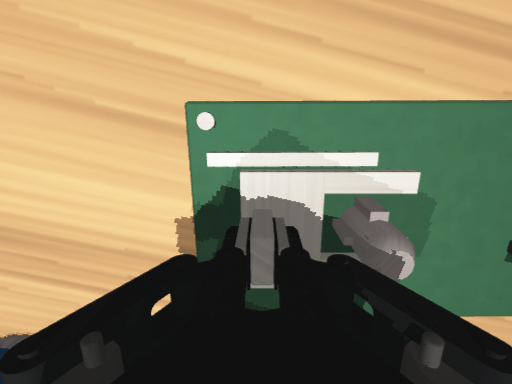

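The fin is held (opening 11.2 mm). Next: slide the plate out towards the front, then lift.

```bash
python3 -m handwheel '[0,-0.002,-0.01,0,0,0,0, 0,-0.002,-0.03,0,0,0,0, 0,-0.002,-0.05,0,0,0,0, 0,-0.002,-0.07,0,0,0,0, 0,-0.004,-0.09,0,0,0,0, 0,-0.02,-0.1,0,0,0,0, 0,-0.04,-0.12,0,0,0,0, 0,-0.04,-0.14,0,0,0,0, 0,-0.04,-0.155,0,0,0,0, 0,-0.04,-0.155,0,0,0,0]'
python3 - <<'E'
from h import *
loc(); shot("side","d8")
E
```

```text
t: 8.85
tool_pos: [0.5093, 0.1301, 0.0615]
tool_rot: [2.098, 0.248, -2.104]
contact_force: [-0.3, -0.4, -2.5]
opening: 0.0108
t 8.85 local [-219.1   -1.4   53.5] F [-0.3 -0.4 -2.5] open 0.0108
```

View pics/d8.png

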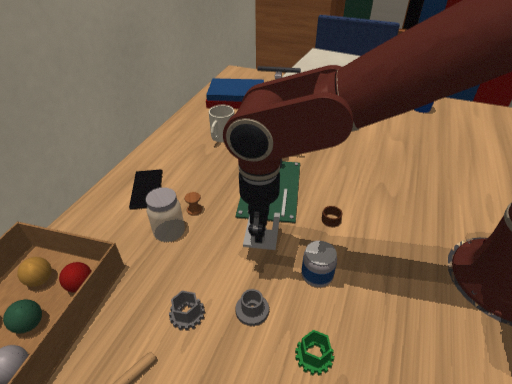

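```bash
python3 -m handwheel '[0,0.02,0,0,0,0,0, 0,0.035,0,0,0,0,0, 0,0.043,0,0,0,0,0, 0,0.046,0,0,0,0,0, 0,0.046,0,0,0,0,0, 0,0.046,0,0,0,0,0]'
python3 - <<'E'
from h import *
loc()
E
```

```text
t: 9.4
tool_pos: [0.5101, 0.1271, 0.0157]
tool_rot: [2.097, 0.243, -2.107]
contact_force: [-2.1, 1.0, 4.6]
opening: 0.0112
t 9.4 local [-216.    -1.3    7.7] F [-2.1  1.   4.6] open 0.0112
```

```bash
python3 -m handwheel '[0.4,0,0,0,0,0,0, 0.4,0,0,0,0,0,0, 0.4,0,0,0,0,0,0, 0.4,0,0,0,0,0,0, 1,-0.04,0,0,0,0,0, 1,-0.09,0,0,0,0,0, 1,-0.13,0,0,0,0,0, 1,-0.17,0,0,0,0,0, 1,-0.2,0,0,0,0,0, 1,-0.2,0,0,0,0,0]'
python3 - <<'E'
from h import *
loc(); shot("wrist","w9"); go([.55,.30,.2],mx)
E
```

```text
t: 10.23
tool_pos: [0.5152, 0.1274, 0.2247]
tool_rot: [2.115, 0.244, -2.089]
contact_force: [2.0, -0.4, 1.0]
opening: 0.0855
t 10.2333 local [-215.2    3.8  216.7] F [ 2.  -0.4  1. ] open 0.0855
 s 1 shift mm [  21.5 -160.   -74.3] rot [-0.09 -0.41  0.12] dist 0.178
 s -1 shift mm [  21.5 -160.   -74.3] rot [179.91   0.19   0.65] dist 0.178
```

View pics/w9.png

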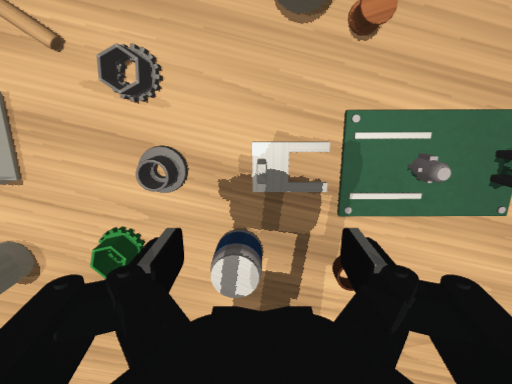

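The plate lies flat on the table at (275,165), clear of the deck, and the cog is at (130,72). I'll move so the camera is straight above the cog.

```bash
python3 -m handwheel '[1,0.02,-0.08,-0.02,0,-0.3,0, 1,0.045,-0.16,-0.047,0,-0.3,0, 1,0.045,-0.16,-0.047,0,-0.3,0, 1,0.045,-0.16,-0.047,0,-0.3,0, 1,0.045,-0.16,-0.047,0,-0.3,0, 1,0.045,-0.16,-0.047,0,-0.3,0, 1,0.045,-0.16,-0.047,0,-0.3,0]'
python3 - <<'E'
from h import *
loc(); im,d,c=shot("wrist","w10"); cv2.imwrite("pics/w10b.png",cv2.resize(im,(800,600)))
E
```

```text
t: 10.87
tool_pos: [0.5193, 0.2932, 0.1683]
tool_rot: [2.088, 0.242, -2.113]
contact_force: [-0.3, -0.1, -0.2]
opening: 0.0853
t 10.8667 local [-375.7   45.5  160.3] F [-0.3 -0.1 -0.2] open 0.0853
```

View pics/w10b.png

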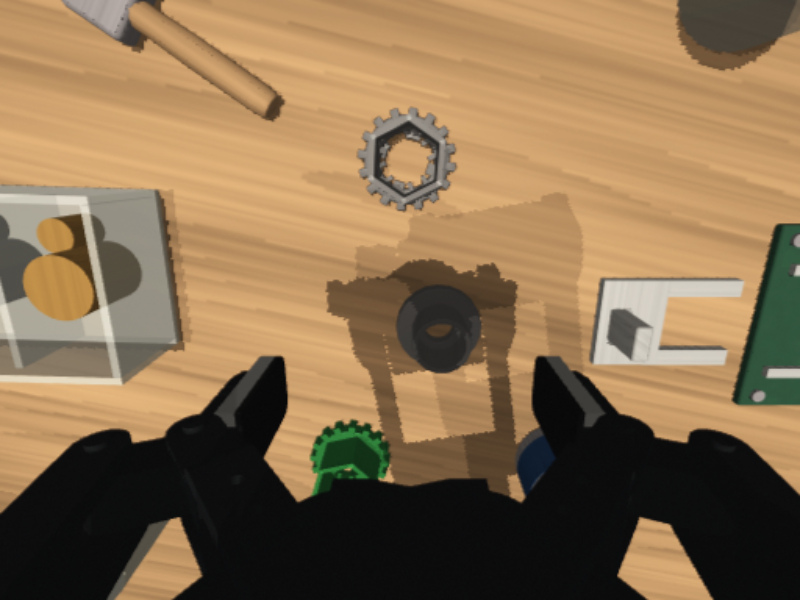

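```bash
python3 - <<'E'
from h import *
im,d,c=load("w10"); W=cloud(d,c)
a=im[60:142,220:302]; cv2.imwrite("pics/w10z.png",cv2.resize(a,None,fx=7,fy=7,interpolation=cv2.INTER_CUBIC))
S=W[50:150,210:310].reshape(-1,3)
Q=S[(S[:,2]>.041)&(S[:,2]<.049)]; (cx,cy),wh,an=cv2.minAreaRect((Q[:,:2]*1000).astype(np.float32)); 
cc=cv2.minEnclosingCircle((Q[:,:2]*1000).astype(np.float32)); print("collar",cc,np.median(Q[:,2]))
hull=cv2.convexHull((Q[:,:2]*1000).astype(np.float32))[:,0]; 
# hex orientation: for angle, max extents
ctr=np.array(cc[0]); P=Q[:,:2]*1000-ctr
best=[]
for t in np.arange(0,60,1.): 
    w=sum(np.ptp(P@np.array([np.cos(np.radians(t+60*k)),np.sin(np.radians(t+60*k))])) for k in range(3)); best.append((w/3,t))
best.sort(); print("flat normals dir (world deg mod 60), AF",best[:5])
D=S[(S[:,2]>.008)&(S[:,2]<.016)]; print("disc",cv2.minEnclosingCircle((D[:,:2]*1000).astype(np.float32)),np.median(D[:,2]))
E
```

```text
collar ((590.281005859375, 312.88671875), 26.297855377197266) 0.04444237039229953
flat normals dir (world deg mod 60), AF [(np.float64(46.0578858177877), np.float64(39.0)), (np.float64(46.22313810913719), np.float64(40.0)), (np.float64(46.31530402957332), np.float64(38.0)), (np.float64(46.54281636796818), np.float64(41.0)), (np.float64(46.65550620795625), np.float64(37.0))]
disc ((590.57861328125, 313.1676940917969), 34.06932830810547) 0.011482027769986705
```

View pics/w10z.png

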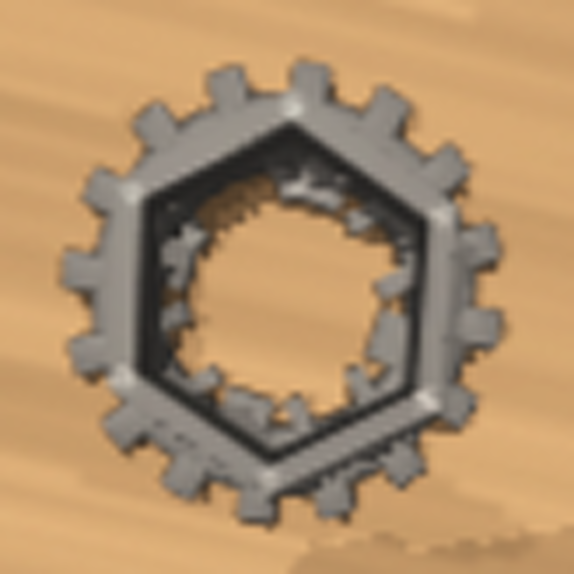

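```bash
cat > polar.py <<'E'
from h import *
def polar(tag,ctr,z,r0,r1):
    im,d,c=load(tag); out=[]
    hsv=cv2.cvtColor(im,cv2.COLOR_BGR2HSV).astype(np.float32)
    sat=hsv[...,1]
    for a in range(0,360,5):
        v=[]
        for r in np.arange(r0,r1,.0005):
            t=np.radians(a); p=proj(c,[ctr[0]+r*np.cos(t),ctr[1]+r*np.sin(t),z]); v.append(cv2.getRectSubPix(sat,(1,1),(float(p[0]),float(p[1])))[0,0])
        out.append(np.mean(v))
    return np.array(out)
if __name__=="__main__":
    import sys
    s=polar(sys.argv[1],(.5904,.3130),.012,.0150,.0172)
    for a,v in zip(range(0,360,5),s): print(a,int(v),"#"*int(v/5))
    s=s-s.mean(); 
E
python3 polar.py w10
```

```text
0 27 #####
5 27 #####
10 30 ######
15 86 #################
20 124 ########################
25 125 #########################
30 125 #########################
35 125 #########################
40 125 #########################
45 126 #########################
50 126 #########################
55 122 ########################
60 83 ################
65 27 #####
70 25 #####
75 25 #####
80 24 ####
85 27 #####
90 24 ####
95 41 ########
100 104 ####################
105 59 ###########
110 23 ####
115 44 ########
120 114 ######################
125 121 ########################
130 121 ########################
135 120 ########################
140 117 #######################
145 58 ###########
150 31 ######
155 78 ###############
160 100 ####################
165 47 #########
170 29 #####
175 29 #####
180 31 ######
185 37 #######
190 95 ###################
195 92 ##################
200 42 ########
205 52 ##########
210 110 ######################
215 118 #######################
220 116 #######################
225 115 #######################
230 116 #######################
235 64 ############
240 38 #######
245 89 #################
250 104 ####################
255 49 #########
260 41 ########
265 40 ########
270 44 ########
275 55 ###########
280 106 #####################
285 73 ##############
290 38 #######
295 72 ##############
300 118 #######################
305 118 #######################
310 119 #######################
315 123 ########################
320 102 ####################
325 37 #######
330 42 ########
335 94 ##################
340 73 ##############
345 29 #####
350 29 #####
355 30 ######
```

```bash
python3 - <<'E'
from h import *
im,d,c=load("w6")
hc=plane(c,333.5,147.7,.058); print("hubtop",hc)
for p in((329.2,132.3),(315.9,144.6),(327.4,158.6)):
    q=plane(c,*p,.034); v=(q-hc)[:2]; print(q,np.degrees(np.arctan2(v[1],v[0])),np.linalg.norm(v))
hc2=hub+.0008*mx+.0006*my; print(hc2)
for p in((329.2,132.3),(315.9,144.6),(327.4,158.6)):
    q=plane(c,*p,.034); v=(q-hc2)[:2]; print(np.degrees(np.arctan2(v[1],v[0])),np.linalg.norm(v))
E
```

```text
hubtop [ 0.56178013 -0.0857205   0.058     ]
[ 0.57595527 -0.08218366  0.034     ] 14.00980816561068 0.014609715677017642
[ 0.55835061 -0.07098967  0.034     ] 103.10574245577868 0.015124778579048842
[ 0.54515775 -0.08949179  0.034     ] -167.21711495584404 0.017044828193149793
[ 0.56126627 -0.08364252  0.008     ]
5.671814112541772 0.014761272259461116
102.97644002855456 0.012984440841824742
-160.04320409841358 0.017137624255991538
```

Cog centre is (590.4, 313.0) mm. The master slot points at about 39–40° world, and the flats agree at 39° + 60k. I'll grip across the flats at 99.3°.

```bash
python3 - <<'E'
from h import *
j=np.radians(-80.7); go([.5904,.3130,.09],[np.cos(j),np.sin(j)]); print(ctrl.get_obs()["q"])
E
```

```text
s 1 shift mm [ 78.4  -3.7 -74.1] rot [3.74 0.59 0.14] dist 0.108
 s -1 shift mm [ 78.4  -3.7 -74.1] rot [-176.26   -0.21    0.9 ] dist 0.108
[0.38600979 0.03728096 1.73438172 0.00437147 1.37953013 1.72844274]
```

```bash
python3 -m handwheel '[1,0,-0.004,-0.035,3.7,0.5,0.1, 1,0,-0.004,-0.074,3.7,0.5,0.1, 1,0.03,-0.004,-0.074,3.7,0.5,0.1, 1,0.06,-0.004,-0.074,3.7,0.5,0.1, 1,0.078,-0.004,-0.074,3.7,0.5,0.1, 1,0.078,-0.004,-0.074,3.7,0.5,0.1, 1,0.078,-0.004,-0.074,3.7,0.5,0.1]'
python3 - <<'E'
from h import *
j=np.radians(-80.7); go([.5904,.3130,.012],[np.cos(j),np.sin(j)]); shot("wrist","w11")
E
```

```text
t: 11.5
tool_pos: [0.5902, 0.3125, 0.0906]
tool_rot: [2.135, 0.174, -2.14]
contact_force: [0.4, -0.5, 0.5]
opening: 0.0855
 s 1 shift mm [78.6 -0.4 -0.5] rot [-0.05  0.14  0.04] dist 0.079
 s -1 shift mm [78.6 -0.4 -0.5] rot [ 1.7995e+02  7.0000e-02 -2.1000e-01] dist 0.079
```

View pics/w11.png

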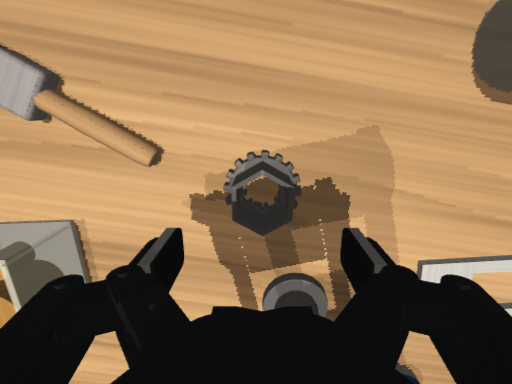

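The cog sits centred between the jaws at (262,200). Descend and grip.

```bash
python3 -m handwheel '[1,0.03,0,0,0,0,0, 1,0.055,0,0,0,0,0, 1,0.075,0,0,0,0,0, 1,0.078,0,0,0,0,0, 1,0.078,0,0,0,0,0, 0,0.078,0,0,0,0,0, 0,0.078,0,0,0,0,0, 0,0.078,0,0,0,0,0, 0,0.078,0,0,0,0,0, 0,0.078,0,0,0,0,0, 0,0.078,0,0,0,0,0]' 50
python3 - <<'E'
from h import *
loc(); shot("wrist","w12"); print(ctrl.get_obs()["tool_pos"])
E
```

```text
t: 12.47
tool_pos: [0.5922, 0.315, 0.016]
tool_rot: [2.141, 0.178, -2.133]
contact_force: [0.2, -0.1, 6.3]
opening: 0.0452
t 12.4667 local [-380.4  121.5    8. ] F [ 0.2 -0.1  6.3] open 0.0452
[0.59224591 0.31503121 0.01597761]
```

View pics/w12.png

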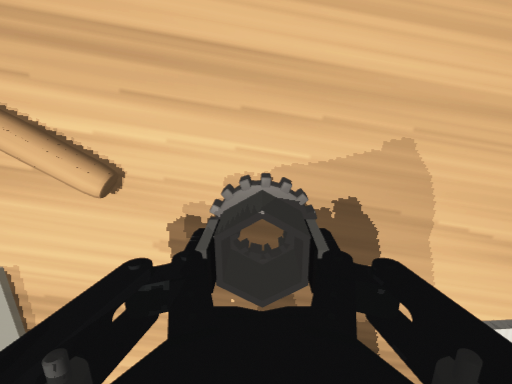

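```bash
python3 -m handwheel '[0,-0.04,0,0,0,0,0, 0,-0.08,0,0,0,0,0, 0,-0.115,0,0,0,0,0, 0,-0.115,0,0,0,0,0]'
python3 - <<'E'
from h import *
j=np.radians(-80.7-26); go([.495,-.064,.132],[np.cos(j),np.sin(j)]);loc()
E
```

```text
t: 12.85
tool_pos: [0.5954, 0.3163, 0.1388]
tool_rot: [2.155, 0.182, -2.123]
contact_force: [1.5, 0.2, -0.2]
opening: 0.0448
 s 1 shift mm [  2.6 358.9 161.1] rot [26.07 -0.79  0.47] dist 0.393
 s -1 shift mm [  2.6 358.9 161.1] rot [-153.93   -0.65   -1.08] dist 0.393
t 12.85 local [-380.9  124.9  130.8] F [ 1.5  0.2 -0.2] open 0.0448
```

```bash
python3 -m handwheel '[0,0,0.036,0.016,6,0,0, 0,0,0.07,0.032,13,0,0, 0,0,0.359,0.161,26,-0.5,0.4, 0,0,0.359,0.161,26,-0.5,0.4, 0,0,0.359,0.161,26,-0.5,0.4, 0,0,0.359,0.161,26,-0.5,0.4, 0,0,0.359,0.161,26,-0.5,0.4, 0,0,0.359,0.161,26,-0.5,0.4, 0,0,0.359,0.161,26,-0.5,0.4, 0,0,0.359,0.161,26,-0.5,0.4, 0,0,0.359,0.161,26,-0.5,0.4, 0,0,0.359,0.161,26,-0.5,0.4]'
python3 -m handwheel '[0,0,0,0,0,0,0, 0,0,0,0,0,0,0, 0,0,0,0,0,0,0]'
python3 - <<'E'
from h import *
loc(); o=ctrl.get_obs(); print(o["tool_pos"]); im,d,c=shot("wrist","w13"); cv2.imwrite("pics/w13b.png",cv2.resize(im,(800,600)))
E
```

```text
t: 13.85
tool_pos: [0.4896, -0.0671, 0.1276]
tool_rot: [-2.057, 0.311, 2.075]
contact_force: [-0.3, 0.3, -1.2]
opening: 0.0453
t: 14.1
tool_pos: [0.4903, -0.0651, 0.1277]
tool_rot: [-2.06, 0.307, 2.078]
contact_force: [-0.1, 0.6, -2.1]
opening: 0.0452
t 14.1 local [-33.5 -64.3 119.7] F [-0.1  0.6 -2.1] open 0.0452
[ 0.49028499 -0.06505052  0.12773204]
```

View pics/w13b.png

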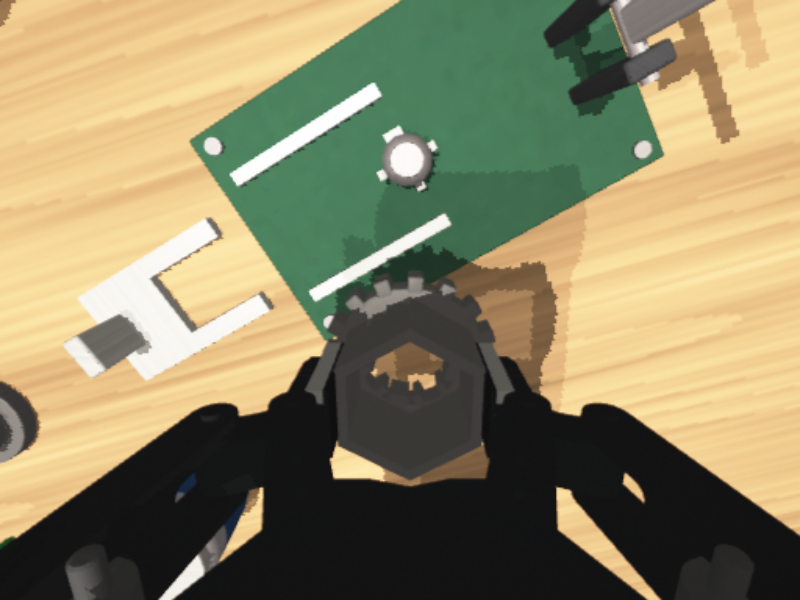

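The camera looks almost straight down on the hub at (407,160) in the enlarged picture, and the wide spline is at (393,133). I'll measure the hub axis, the master direction, and the cog in the hand.

```bash
python3 - <<'E'
from h import *
im,d,c=load("w13"); W=cloud(d,c)
g=cv2.cvtColor(im,cv2.COLOR_BGR2GRAY).astype(np.float32); hsv=cv2.cvtColor(im,cv2.COLOR_BGR2HSV)
# hub top bright face
m=np.zeros(g.shape,np.uint8); m[85:120,240:282]=((hsv[85:120,240:282,1]<40)&(g[85:120,240:282]>170)).astype(np.uint8)
k,l,st,ce=cv2.connectedComponentsWithStats(m)
for i in range(1,k):
    if st[i,4]<3: continue
    z=.058 if st[i,4]>60 else .034
    print(ce[i].round(1),st[i,4],plane(c,*ce[i],z).round(4), "cloud z",np.nanmedian(W[l==i][:,2]).round(4))
S=W[80:130,235:290].reshape(-1,3)
q=S[(S[:,2]>.054)]; print("hubtop cloud mid",cv2.minEnclosingCircle((q[:,:2]*1000).astype(np.float32)))
q=S[(S[:,2]>.037)]; print("hub body cloud",cv2.minEnclosingCircle((q[:,:2]*1000).astype(np.float32)))
big=max(range(1,k),key=lambda i:st[i,4]); hc=plane(c,*ce[big],.058)
for i in range(1,k):
    if i==big or st[i,4]<3: continue
    v=(plane(c,*ce[i],.034)-hc)[:2]; print("spline dir",np.degrees(np.arctan2(v[1],v[0])).round(1),np.linalg.norm(v).round(4),st[i,4])
a=im[80:130,235:290]; cv2.imwrite("pics/w13z.png",cv2.resize(a,None,fx=10,fy=10,interpolation=cv2.INTER_CUBIC))
# held cog: top collar points
S=W[200:320,200:330].reshape(-1,3); o=ctrl.get_obs()
print("tool",o["tool_pos"])
zt=np.nanpercentile(S[:,2],97); 
for lo,hi in((.150,.165),(.11,.135)):
    q=S[(S[:,2]>lo)&(S[:,2]<hi)]; print(lo,len(q), np.nanmedian(q[:,2]) if len(q) else None, cv2.minEnclosingCircle((q[:,:2]*1000).astype(np.float32)) if len(q) else None)
print(np.histogram(S[:,2],bins=np.arange(.09,.19,.005)))
E
```

```text
[249.6  86.8] 45 [ 0.5753 -0.0802  0.034 ] cloud z 0.0338
[276.4  92.6] 30 [ 0.5645 -0.1004  0.034 ] cloud z 0.0334
[260.  101.7] 380 [ 0.5611 -0.085   0.058 ] cloud z 0.0575
[244.  111.6] 35 [ 0.5576 -0.0697  0.034 ] cloud z 0.0336
[270.2 118.1] 10 [ 0.5461 -0.0897  0.034 ] cloud z 0.034
hubtop cloud mid ((561.3915405273438, -84.71878051757812), 10.44509506225586)
hub body cloud ((561.0343017578125, -84.92532348632812), 12.775712966918945)
spline dir 18.7 0.015 45
spline dir -77.5 0.0158 30
spline dir 102.8 0.0157 35
spline dir -162.7 0.0158 10
tool [ 0.49031112 -0.06510553  0.12775312]
0.15 3884 0.1560909204194199 ((492.9790954589844, -67.35333251953125), 31.884363174438477)
0.11 2862 0.1237118522296852 ((494.6572265625, -65.47425842285156), 33.17952346801758)
(array([   0,    0,    0,    0,  134,  286, 1366,  477,  599,  762,  904,
        991, 1122, 2426,  336,  585,   84,   90,  116]), array([0.09 , 0.095, 0.1  , 0.105, 0.11 , 0.115, 0.12 , 0.125, 0.13 ,
       0.135, 0.14 , 0.145, 0.15 , 0.155, 0.16 , 0.165, 0.17 , 0.175,
       0.18 , 0.185]))
```

View pics/w13z.png

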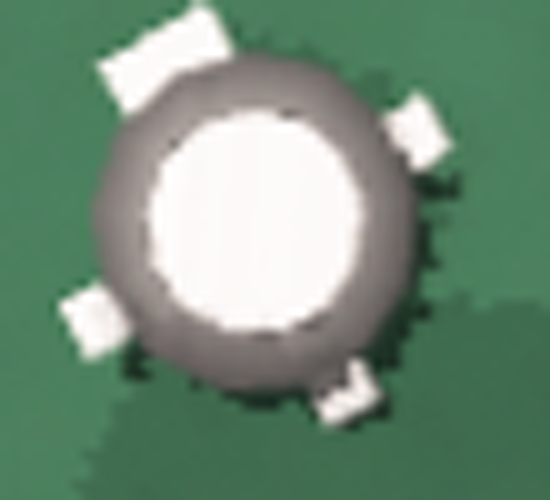

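```bash
python3 - <<'E'
from h import *
im,d,c=load("w13"); W=cloud(d,c); o=ctrl.get_obs(); R0=Rn.from_rotvec(o["tool_rot"]).as_matrix()
print("tool y ang",np.degrees(np.arctan2(R0[1,1],R0[0,1])),"tilt x",R0[:,0].round(4))
hc=np.array([.5612,-.0849])
q=plane(c,251.1,85.2,.034)[:2]; v=q-hc; print("master",np.degrees(np.arctan2(v[1],v[0])),np.linalg.norm(v))
a=im[70:100,240:265]; g=cv2.cvtColor(im,cv2.COLOR_BGR2HSV); m=np.zeros((384,512),np.uint8); m[74:96,240:262]=((g[74:96,240:262,1]<45)&(g[74:96,240:262,2]>170)); k,l,st,ce=cv2.connectedComponentsWithStats(m); 
for i in range(1,k):
    if st[i,4]>20:
        ys,xs=np.nonzero(l==i); P=np.array([plane(c,x,y,.034)[:2] for x,y in zip(xs,ys)],np.float32); r=cv2.minAreaRect(P*1000); v=np.array(r[0])/1000-hc; print(ce[i],st[i,4],r,np.degrees(np.arctan2(v[1],v[0])),np.linalg.norm(v))
T=(W-o["tool_pos"])@R0*1000; S=T[195:320,200:330].reshape(-1,3)
for lo,hi in((-33,-26),):
    s=S[(S[:,0]>lo)&(S[:,0]<hi)&(abs(S[:,1])<22)&(abs(S[:,2])<40)]
    print("x med",np.median(s[:,0])); 
    for w in (3,8,15): 
        t=s[abs(s[:,1])<w]; print(w,len(t),t[:,2].min(),t[:,2].max(),np.percentile(t[:,2],[2,98]))
    print("hist x",np.histogram(s[:,0],bins=8))
E
```

```text
tool y ang -106.53475389233104 tilt x [-0.0096 -0.0047 -0.9999]
master 11.901084607868997 0.015256026090057344
[251.01298701  85.18181818] 77 ((576.11669921875, -81.69451141357422), (4.692355155944824, 10.493456840515137), 13.844952583312988) 12.127999485465526 0.015257230176554363
[257.02380952  93.33333333] 42 ((569.0945434570312, -83.87246704101562), (8.40447998046875, 3.1745047569274902), 73.50926971435547) 7.415778347529225 0.007961133108845352
x med -28.471843579175435
3 258 -24.51821773475942 28.7260271422003 [-24.2165801   27.82087937]
8 674 -24.51821773475942 28.7260271422003 [-23.83623503  27.08484419]
15 1260 -24.51821773475942 28.7260271422003 [-23.40626374  26.34811914]
hist x (array([ 35, 239, 567, 686, 365, 175,  92, 110]), array([-30.28405862, -29.74905553, -29.21405243, -28.67904933,
       -28.14404624, -27.60904314, -27.07404004, -26.53903694,
       -26.00403385]))
```

```bash
python3 - <<'E'
from h import *
j=np.radians(-107.5); go([.5632,-.0855,.1],[np.cos(j),np.sin(j)])
E
```

```text
s 1 shift mm [ 27.2  -1.4 -75.9] rot [ 0.96  0.45 -0.42] dist 0.081
 s -1 shift mm [ 27.2  -1.4 -75.9] rot [-179.03    0.66    0.7 ] dist 0.081
```

```bash
python3 -m handwheel '[0,0,-0.0015,-0.03,1,0.5,-0.4, 0,0,-0.0015,-0.06,1,0.5,-0.4, 0,0.015,-0.0015,-0.076,1,0.5,-0.4, 0,0.027,-0.0015,-0.076,1,0.5,-0.4, 0,0.027,-0.0015,-0.076,1,0.5,-0.4, 0,0.027,-0.0015,-0.076,1,0.5,-0.4, 0,0.027,-0.0015,-0.076,1,0.5,-0.4, 0,0.027,-0.0015,-0.076,1,0.5,-0.4]'
python3 - <<'E'
from h import *
j=np.radians(-107.5); go([.5632,-.0855,.1],[np.cos(j),np.sin(j)]); loc();im,d,c=shot("wrist","w14");shot("side","d14")
E
```

```text
t: 14.82
tool_pos: [0.563, -0.0863, 0.101]
tool_rot: [-2.058, 0.319, 2.054]
contact_force: [-0.4, -0.3, -2.1]
opening: 0.0449
 s 1 shift mm [ 1.  -0.8  0.1] rot [-0.11 -0.12 -0.03] dist 0.001
 s -1 shift mm [ 1.  -0.8  0.1] rot [ 1.7989e+02 -4.0000e-02  1.9000e-01] dist 0.001
t 14.8167 local [ 3.7  1.7 93. ] F [-0.4 -0.3 -2.1] open 0.0449
```

View pics/w14.png

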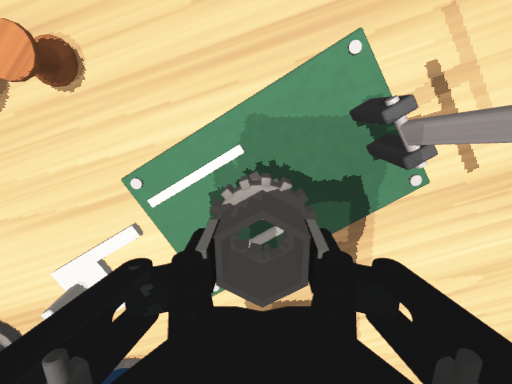

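View pics/d14.png

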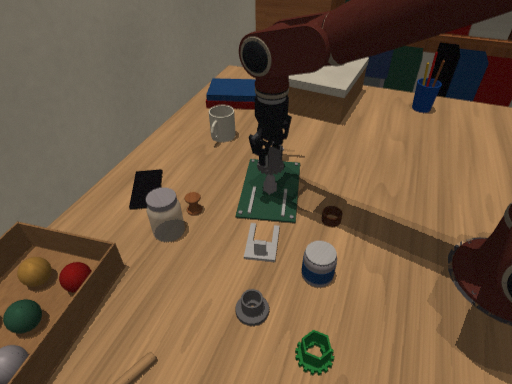

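The cog is over the hub; through its bore the hub top shows at (265,235). Descending with force checks.

```bash
python3 -m handwheel '[0,0.01,-0.0005,0,0,0,0, 0,0.02,-0.0005,0,0,0,0, 0,0.03,-0.0005,0,0,0,0, 0,0.04,-0.0005,0,0,0,0, 0,0.046,-0.0005,0,0,0,0, 0,0.046,-0.0005,0,0,0,0, 0,0.046,-0.0005,0,0,0,0]'
python3 - <<'E'
from h import *
j=np.radians(-107.5); go([.5632,-.0855,.0245],[np.cos(j),np.sin(j)]); loc()
E
```

```text
t: 15.5
tool_pos: [0.5627, -0.086, 0.0533]
tool_rot: [-2.055, 0.319, 2.056]
contact_force: [0.3, -0.5, -0.8]
opening: 0.0454
 s 1 shift mm [28.8 -0.7 -0.3] rot [-0.14  0.03 -0.03] dist 0.029
 s -1 shift mm [28.8 -0.7 -0.3] rot [ 1.7986e+02 -5.0000e-02 -5.0000e-02] dist 0.029
t 15.5 local [ 3.5  1.5 45.3] F [ 0.3 -0.5 -0.8] open 0.0454
```

```bash
python3 -m handwheel '[0,0.005,0,0,0,0,0, 0,0.009,0,0,0,0,0, 0,0.012,0,0,0,0,0, 0,0.012,0,0,0,0,0]'
python3 - <<'E'
from h import *
loc(); print(ctrl.get_obs()["wrist_torque"].round(2))
E
```

```text
t: 15.83
tool_pos: [0.5628, -0.086, 0.0415]
tool_rot: [-2.056, 0.319, 2.056]
contact_force: [0.3, -0.1, -1.1]
opening: 0.0455
t 15.8333 local [ 3.5  1.5 33.5] F [ 0.3 -0.1 -1.1] open 0.0455
[0.01 0.05 0.07]
```

The underside is about 9 mm below the spline tops with no force, so the slots are engaged. On down to the deck.

```bash
python3 -m handwheel '[0,0.006,0,0,0,0,0, 0,0.011,0,0,0,0,0, 0,0.015,0,0,0,0,0, 0,0.0175,0,0,0,0,0, 0,0.0175,0,0,0,0,0]'
python3 - <<'E'
from h import *
loc(); print(ctrl.get_obs()["wrist_torque"].round(2))
E
```

```text
t: 16.25
tool_pos: [0.5632, -0.0862, 0.0245]
tool_rot: [-2.056, 0.32, 2.055]
contact_force: [0.2, -0.8, -1.7]
opening: 0.0453
t 16.25 local [ 3.7  1.9 16.5] F [ 0.2 -0.8 -1.7] open 0.0453
[-0.02  0.01  0.01]
```

```bash
python3 -m handwheel '[0,0.0015,0,0,0,0,0, 0,0.003,0,0,0,0,0, 0,0.003,0,0,0,0,0]'
python3 - <<'E'
from h import *
loc()
E
```

```text
t: 16.5
tool_pos: [0.564, -0.0864, 0.024]
tool_rot: [-2.057, 0.32, 2.055]
contact_force: [-6.6, 0.3, 11.0]
opening: 0.0452
t 16.5 local [ 4.1  2.6 16. ] F [-6.6  0.3 11. ] open 0.0452
```

```bash
python3 -m handwheel '[0,-0.002,0,0,0,0,0, 1,-0.002,0,0,0,0,0, 1,-0.002,0,0,0,0,0, 1,-0.002,0,0,0,0,0, 1,-0.002,0,0,0,0,0, 1,-0.002,0,0,0,0,0, 1,-0.03,0,0,0,0,0, 1,-0.07,0,0,0,0,0, 1,-0.11,0,0,0,0,0, 1,-0.11,0,0.04,0,0,0, 1,-0.11,0,0.072,0,0,0, 1,-0.11,0,0.072,0,0,0]'
python3 -m handwheel '[1,0,0,0,0,0,0, 1,0,0,0,0,0,0, 1,0,0,0,0,0,0]'
python3 - <<'E'
from h import *
loc();im,d,c=shot("wrist","w15"); cv2.imwrite("pics/w15b.png",cv2.resize(im,(800,600)));shot("side","d15");shot("scene","s15")
from deck import deck
for n in("w15","d15","s15"):
    im,d,c=load(n);W=cloud(d,c); m=np.hypot(W[...,0]-.561,W[...,1]+.085)<.045; S=W[m]
    q=S[(S[:,2]>.048)&(S[:,2]<.0565)]; print(n,"collar top z",np.median(q[:,2]),cv2.minEnclosingCircle((q[:,:2]*1000).astype(np.float32)))
    q=S[(S[:,2]>.0165)&(S[:,2]<.0235)]; print(" disc z",np.median(q[:,2]),len(q), cv2.minEnclosingCircle((q[:,:2]*1000).astype(np.float32)))
    q=S[(S[:,2]>.0567)&(S[:,2]<.061)]; print(" hub",len(q), np.median(q,0) if len(q) else 0)
    L=np.stack([(W-hub)@mx,(W-hub)@my,W[...,2]],-1); 
    P=L[(abs(L[...,0]+.216)<.03)&(abs(L[...,1])<.03)&(L[...,2]>.03)&(L[...,2]<.07)]; print(" fin",len(P),np.median(P,0).round(4) if len(P) else 0, P[:,2].max() if len(P) else 0)
E
```

```text
t: 17.5
tool_pos: [0.4896, -0.0624, 0.13]
tool_rot: [-2.052, 0.318, 2.06]
contact_force: [-0.1, -0.0, -1.0]
opening: 0.0855
t: 17.75
tool_pos: [0.4955, -0.0646, 0.1321]
tool_rot: [-2.058, 0.32, 2.054]
contact_force: [0.2, -0.4, 0.6]
opening: 0.0855
t 17.75 local [-32.7 -59.1 124.1] F [ 0.2 -0.4  0.6] open 0.0855
w15 collar top z 0.05252497584337039 ((561.9925537109375, -85.39839935302734), 26.225509643554688)
 disc z 0.01947896851707271 1459 ((561.9580688476562, -85.31040954589844), 34.041263580322266)
 hub 334 [ 0.56144755 -0.08483104  0.05762197]
 fin 677 [-0.2113 -0.0018  0.0452] 0.04970648860225416
d15 collar top z 0.05181714403862724 ((561.3759155273438, -85.41564178466797), 26.840646743774414)
 disc z 0.01920467095097712 129 ((560.728271484375, -84.65762329101562), 33.930763244628906)
 hub 17 [ 0.55997121 -0.08234261  0.05771221]
 fin 110 [-0.2205 -0.0022  0.0452] 0.049796331653931186
s15 collar top z 0.052102470547757004 ((563.4407348632812, -83.38346099853516), 26.16599464416504)
 disc z 0.019423981652846575 179 ((564.1263427734375, -84.37943267822266), 33.571048736572266)
 hub 33 [ 0.56390936 -0.08372208  0.05802937]
 fin 78 [-0.2169  0.0058  0.0465] 0.051270466274499576
```

View pics/w15b.png

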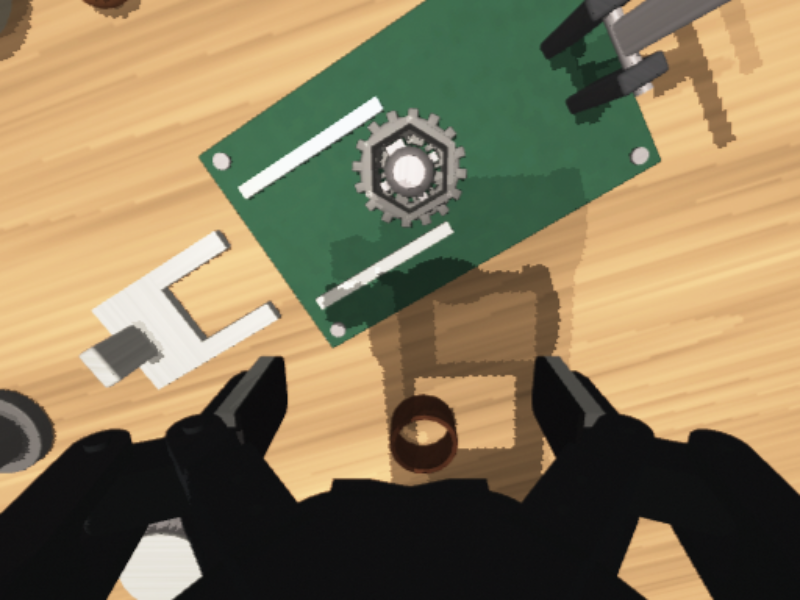

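View pics/s15.png

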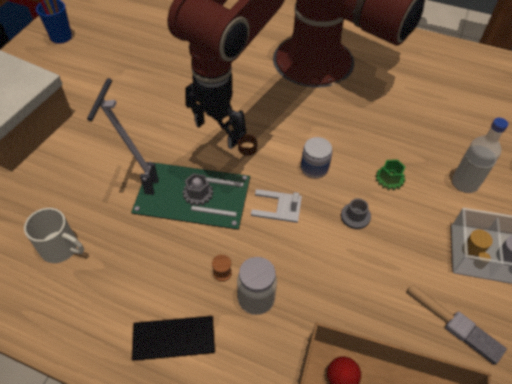

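View pics/d15.png

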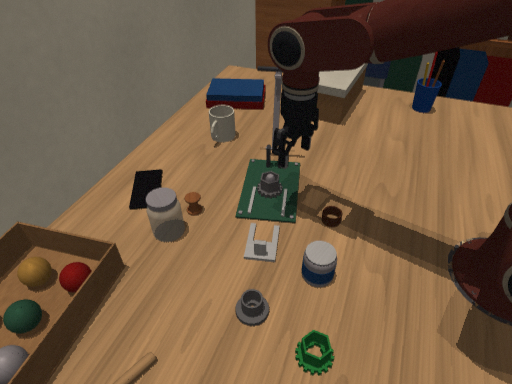

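The cog is home: collar top at 52–52.5 mm (53 expected), disc top at 19.5 mm (20 expected), and centre under 1 mm from the hub. The plate is flat, the bar is up, and the gripper is clear. Handing in.

```bash
python3 -c "
from station import ctrl
print(ctrl.finish_job())"
```

```text
the job is handed in; nothing more can be done
None
```

I handed the job in at about 18 s of the 72 s, with every check I made agreeing with the goal; the hand-in itself reports no verdict.

- **Bar:** I swung it up by its right handle to about 1.85 rad. The last pictures show it still up, leaning back.
- **Plate:** I slid it out towards the front and laid it flat on the table. Its fin is about 215 mm from the hub axis and its top about 50 mm above the table (48 mm expected).
- **Cog:** I gripped it across its flats, turned it about 27° so its wide slot met the master spline (measured at 12–13° in world axes), and lowered it. It passed the splines without force and touched down on the deck with 11 N.
    - **Height:** its collar top measured about 52.5 mm (53 expected) and its disc top 19.5 mm (20 expected).
    - **Centring:** in the wrist view it is about 0.7 mm off the hub axis.
- **Other things:** the roller, jar, tin, bobbin and napkin ring look unmoved in the last pictures; I did not remeasure their positions. The gripper is open and clear of everything.

The only disagreement was between cameras: the fixed scene camera put things about 2–4 mm off from the wrist and side cameras. I placed the cog from the wrist view.

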